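# Switch on the counter and ring the bell

### The arm

A 6-joint arm with a two-finger parallel gripper is mounted at the origin on a cart in front of the work surface, level with it; the furniture and walls round the work are solid. World frame = base frame: x ahead of the robot, y to its left, z up, the work surface at z = 0. Lengths are in mm, angles in rad, forces in N, time in s.
With the tool pointing down it reaches from about 275 to 975 mm from the base axis. Payload 8.4 kg.
Tool frame: the origin (TCP) lies midway between the tips of the shut fingers; the grasp point (between the pads) lies tcp_to_grasp behind it (tcp_to_grasp is the distance from the TCP to the grasp point, in mm); z points along the fingers, y is the line along which they close (so a half turn about z gives the same grasp; the last joint's range is limited). The gripper opens to 92 mm and grips with 3 to 60 N. Pads are 20 mm wide; open, the fingers measure 128 mm over their backs; the gripper's body (75 mm by 189 mm) begins 69 mm behind the grasp point.
Start: joints at [1.237, 0.353, 1.633, -0, 1.155, -0.002], TCP at [203.589, 590.914, 214.583] pointing down, gripper open.
Joint ranges: [-2.63, 2.63], [-0.92, 2.1], [0.06, 2.66], [-1.3, 4.44], [0, 2.69], [-3.02, 3.02]. Speed limits (rad/s): [2.22, 2.22, 2.79, 3.14, 3.14, 3.14].

### API

Orientations are given as a unit quaternion [w, x, y, z].
In Python, from workcell import observe, grab_frame, sign_off, tcp_to_grasp gives the robot as it stands.
- The arm moves only by the tool play_rows, never from a script. Its argument "increments" is a list of rows, each a list of 7 numbers: the opening, from 0 (shut) to 1 (fully open), then the shift along the tool's x, y, z in units of 0.03 m (1.0 is 0.03 m), then the turn, a rotation vector about the tool's x, y, z in units of 45 degrees (1.0 is 45 degrees). In form: [[jaw, tx, ty, tz, ax, ay, az], ...]. A call has 1 to 8 rows; each row shifts and turns the commanded pose from where the row before left it, along the tool's axes as they then stand; what a row does not reach is not made up. A row lasts 1/8 s, in which the tool goes at most 62.5 mm and 10.7 degrees, less where a joint would pass 70% of its speed; a pose out of reach is approached as far as the arm can. A call with a number of a shift or a turn outside -1 to 1 is refused whole. A call with a gripper value outside its range is refused whole. The fingers move at their own pace and stop on an object; "squeeze" is the grip in N (left out, the last holds). Time passes only in rows, so rows that do not move let the fingers close. It gives the time, the measured TCP pose, the force, the opening and the grip force at its end, in the units of the state.
- observe(): the state, without advancing time (a new reading comes with each control period).
- grab_frame(name): name is "side" or "top" or "wrist"; returns a dict with "img" (400x640x3 uint8, red, green, blue), "depth" (400x640 float32, mm along the optical axis (not along the pixel's ray), 0 where there is no reading), "intrinsics" (3x3 intrinsics, pixels), "k1" (the pictures are not rectified: a ray, as slopes to the right and down, at radius r is drawn at 1 + k1 r^2 times it, then the intrinsics apply), "eye" and "rotation" of the camera in the world. Camera axes: x right, y down, z forward; pixel columns grow to the right and rows downward; lengths in mm; the calibration is good to about 2 mm. A picture is of the moment at which its call begins.
- sign_off(): hands the job in; it is judged then, once.
The state is a dict: "time": time; "joint_pos": joint angles; "dq": joint speeds; "joint_torque": joint torques, N m; "position": TCP position; "tool_rot": TCP orientation; "force": force on the tool from outside, world axes, zero at the start; "torque": the same for the moment, N m; "grip_width": opening from 0.0 (shut) to 1.0 (fully open); "gripper_force": force on a finger pad.
Only numpy, scipy, OpenCV 4.12 (cv2) and the standard library are available. Lean on these libraries where they do the work, as an engineer would, in place of code of your own. Each camera call takes 0.05 s, during which the arm holds its last target. There are 200 camera calls.

### The job

Open the counter for the day: on the white switch box press the yellow button fully down so that it stays down (lights), then the green one likewise (till power), and only then press down the knob of the counter bell to ring it and let it come up again. Leave the red button up; do not lift or shove the bell, and leave everything else standing where it is.

Things in the scene. Friction and masses are not known exactly. Their poses are not given: they have to be found in the camera images.
- switch_box: low white switch box with an aluminium top, fixed to the counter, 90 x 230 x 26 mm, origin at the centre of its underside; its long side is its y axis. Three black 52 x 52 mm switch modules sit on it in a row along y, 66 mm between centres, in any order of colour.
- yellow_button (a joint): yellow round push button, 34 mm across with a flat top; 0 = up, 0.007 m = fully down. It moves straight down against about 3 N, ends at a rigid stop, and stays where it is left (latches down). Counter lights.
- green_button (a joint): green round push button, 34 mm across with a flat top; 0 = up, 0.007 m = fully down. It moves straight down against about 3 N, ends at a rigid stop, and stays where it is left (latches down). Till power.
- red_button (a joint): red round push button, 34 mm across with a flat top; 0 = up, 0.007 m = fully down. It moves straight down against about 3 N, ends at a rigid stop, and stays where it is left (latches down). Alarm: must stay up.
- yellow_top (a point): centre of the top face of the yellow button, moves with it; 52 mm above the counter when up, 45 mm when fully down. The steel collar round the button is 36 mm above the counter.
- green_top (a point): centre of the top face of the green button, moves with it; 52 mm above the counter when up, 45 mm when fully down. The steel collar round the button is 36 mm above the counter.
- red_top (a point): centre of the top face of the red button, moves with it; 52 mm above the counter when up, 45 mm when fully down. The steel collar round the button is 36 mm above the counter.
- counter_bell: loose silver counter bell with a black foot, 84 mm across, 50 mm high, about 0.2 kg; origin at the centre of its underside
- counter_bell_button (a joint): knob on top of the bell: 0 = up, 0.004 m = fully down at a rigid stop; it rings once the knob is half down (2 mm). It runs straight down against a spring of 2 N per mm (4 N half down, 8 N fully down), which lifts it again.
- bell_top (a point): centre of the top of the bell's knob, 15 mm across, 50 mm above the counter; the silver dome round it is 40 mm high
- letter_block1: loose red toy block with stars, 31 x 31 x 30 mm, bystander beside the bell; origin at the centre of its underside
- letter_block2: loose yellow toy block with stars, 31 x 31 x 30 mm, bystander behind the switch box; origin at the centre of its underside
- toy_cup1: loose pink toy cup, 44 x 53 x 28 mm, bystander beside the bell; origin at the centre of its underside
- glue_stick: loose magenta and yellow glue stick standing upright, 27 mm across, 88 mm high, bystander behind the bell; origin at the centre of its underside
- date_stamp: loose black and red stamp standing upright, 30 x 48 x 57 mm, bystander in front of the switch box; origin at the centre of its underside
Things that resemble listed ones, but are neither listed nor needed, are in the scene too. Leave any orange look-alike of the counter_bell alone.

How it is judged:
By the outcome, as a careful person would: the job done as asked, in the order asked, and still so for the second after the job is handed in, with the robot touching nothing.
It also fails if it takes over 45 s, if anything falls off the work surface, if the arm or the gripper's body presses on something with over 40 N, if the wrist force passes 120 N, or if a joint passes its speed limit or range.

## Working session

There is one attempt and no reset: what is moved stays moved. The work goes in short steps, Python scripts to look and compute and a tool call to move; the robot and the scene stay as the last step left them, time stands still between calls to the robot, and variables do not carry over. Pictures are saved under pics/ and viewed, at most 10 in all, crops included, and the job is handed in when it is done.

Besides the shell and the picture viewer there is one more tool, called after ">>>" in YAML: its name, and indented under it one key for each argument. play_rows: Moves the arm, as the interface text tells. Its arguments: {"type":"object","properties":{"increments":{"type":"array"},"squeeze":{"type":"number"}},"required":["increments"]}

```bash
mkdir -p pics
cat > h.py <<'E'
import numpy as np, cv2
from workcell import observe, grab_frame, sign_off, tcp_to_grasp
def save(n):
    f=grab_frame(n); np.savez(f'pics/{n}.npz',**f); cv2.imwrite(f'pics/{n}.png',f['img'][...,::-1]); return f
def px(f,u,v,z=None):
    K=f['intrinsics']; k1=float(f['k1']); d=np.array([(u-K[0,2])/K[0,0],(v-K[1,2])/K[1,1]]); s=d.copy()
    for _ in range(20): s=d/(1+k1*(s@s))
    r=np.array([*s,1.]); R=np.array(f['rotation']); 
    if R.shape!=(3,3): raise Exception(R)
    w=R@r; e=np.array(f['eye'])
    if z is not None: return e+w*(z-e[2])/w[2]
    D=f['depth'][int(v)-2:int(v)+3,int(u)-2:int(u)+3]; return e+w*np.median(D[D>0])
E
python3 - <<'E'
from h import *
print(observe(),tcp_to_grasp)
for n in('top','side'):
    f=save(n); print(n,f['eye'],f['rotation'],f['k1'])
E
```

```text
{'time': 0.0, 'joint_pos': array([ 1.23659468e+00,  3.53625020e-01,  1.63414938e+00, -2.59371689e-06,
        1.15516728e+00, -2.36831143e-03]), 'dq': array([ 0.00308141, -0.00094833,  0.00091631,  0.00057361,  0.00010177,
        0.00064978]), 'joint_torque': array([-1.99924041e-03, -5.93831849e+01, -3.34224021e+01,  6.95944950e-02,
        2.32406025e-02, -1.09577538e-04]), 'position': array([203.43023125, 590.44261343, 213.87160581]), 'tool_rot': array([-1.11805602e-04,  1.65155925e-01,  9.86267238e-01, -6.65180432e-04]), 'force': array([-0.6798135 , -0.23853653, -0.29163503]), 'torque': array([-0.01830742, -0.06911072,  0.02929899]), 'gripper_force': 0.0, 'grip_width': 0.9994757830709091} 18.700000000000003
top [ 377.93689765   -3.10498128 1263.24780942] [ 0.04789619 -0.69979256  0.71094734 -0.05049948] -0.028320161846992025
side [475.04254795 838.8888068  797.32671048] [ 0.01375856 -0.04196595  0.90831981 -0.41593832] 0.0077615463374179385
```

View pics/top.png

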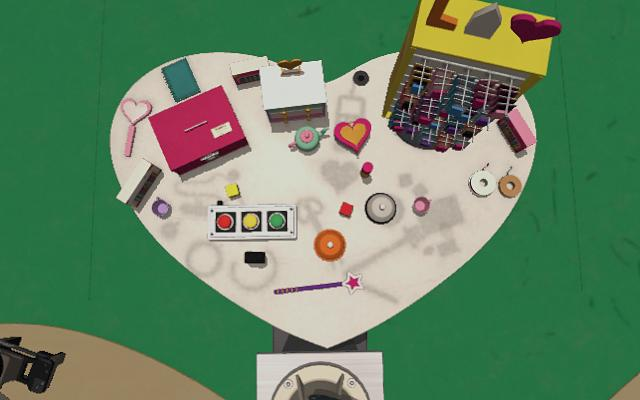

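View pics/side.png

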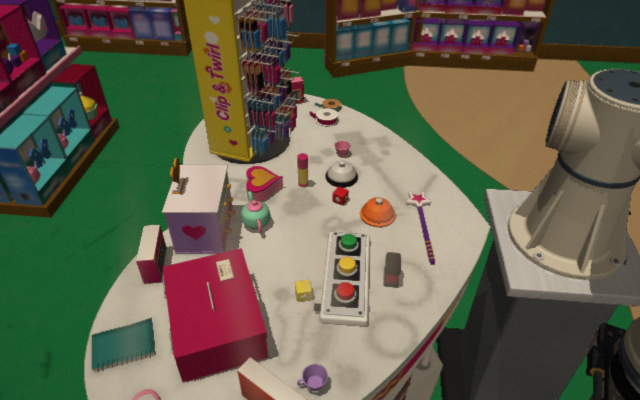

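The top view shows the box with red (225,222), yellow (251,222) and green (277,222) buttons. The silver bell is at (380,208). Things that could be mistaken: for the bell, the orange look-alike at (330,245); for the yellow button, the yellow block at (232,190); for the red button, the red block at (346,209); for the green button, the teapot at (308,138). I choose the buttons on the white box and the silver bell, and check with a close crop.

```bash
sed -i "s/    if R.shape.*/    if R.shape!=(3,3):\n        from scipy.spatial.transform import Rotation as Q; R=Q.from_quat(R,scalar_first=True).as_matrix()/" h.py
python3 - <<'E'
from h import *
f=dict(np.load('pics/top.npz'))
c=f['img'][170:270,200:440,::-1]; cv2.imwrite('pics/c1.png',cv2.resize(c,(792,330),interpolation=cv2.INTER_CUBIC))
for n,u,v,z in [('red',225,222,52),('yel',251,222,52),('grn',277,222,52),('bell',380.5,207.5,50),('orange',330,245,50),('block1',346,209,30),('glue',367,168,88),('cup',421,205,28),('stamp',255,258,57),('boxL',209,222,26),('boxR',296,222,26)]:
    print(n,px(f,u,v,z).round(1),px(f,u,v).round(1))
E
```

```text
red [478.5 233.1  52. ] [478.4 232.9  53. ]
yel [477.5 167.8  52. ] [477.4 167.6  53. ]
grn [476.5 102.5  52. ] [476.3 102.3  53.8]
bell [ 509.2 -158.7   50. ] [ 509.4 -159.    47.6]
orange [417.  -29.5  50. ] [417.  -29.5  49.7]
block1 [508.9 -72.6  30. ] [508.8 -72.6  30.8]
glue [ 603.8 -123.7   88. ] [ 603.8 -123.7   88.3]
cup [ 516.4 -266.2   28. ] [ 518.7 -270.7    7.1]
stamp [387.7 156.9  57. ] [387.7 157.   56.2]
boxL [481.3 279.3  26. ] [481.5 279.9  23.3]
boxR [477.8  56.1  26. ] [479.6  57.1   3.8]
```

View pics/c1.png

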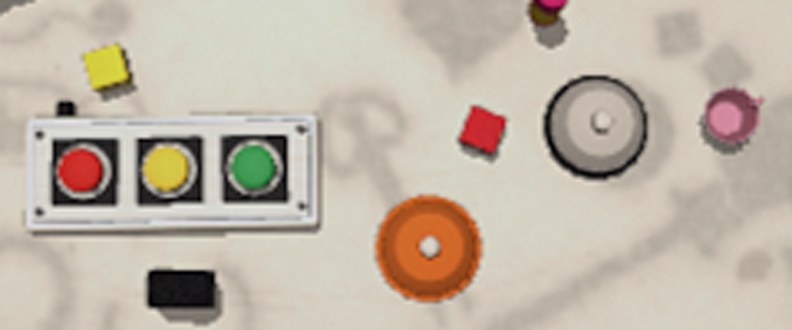

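The crop confirms red, yellow, green from left to right, at about (82,170), (168,168) and (253,167) in the crop. The silver bell with its knob at (601,121) is the right one; the orange one at (429,247) is the decoy. Now I move over yellow.

>>> play_rows:
  increments:
    - [0,-0.94,-0.74,0,0,0,0]
    - [0,-0.94,-0.74,0,0,0,0]
    - [0,-0.94,-0.74,0,0,0,0]
    - [0,-0.94,-0.74,0,0,0,0]
    - [0,-0.94,-0.74,0,0,0,0]
    - [0,-0.94,-0.74,0,0,0,0]
    - [0,-0.94,-0.74,0,0,0,0]
    - [0,-0.94,-0.74,0,0,0,0]
  squeeze: 10

```text
time: 1.1
position: [359.4, 348.3, 214.4]
tool_rot: [-0.0, 0.165, 0.986, -0.0]
force: [0.7, -0.4, 0.6]
grip_width: 0.154
gripper_force: 0.0
```

>>> play_rows:
  increments:
    - [0,-0.94,-0.74,0,0,0,0]
    - [0,-0.94,-0.74,0,0,0,0]
    - [0,-0.94,-0.74,0,0,0,0]
    - [0,-0.94,-0.74,0,0,0,0]
    - [0,-0.94,-0.74,0,0,0,0]
    - [0,-0.94,-0.74,0,0,0,0]
    - [0,0,0,0,0,0,0]
    - [0,0,0,0,0,0,0]

```text
time: 2.1
position: [475.1, 168.7, 214.3]
tool_rot: [-0.0, 0.165, 0.986, 0.0]
force: [0.0, -1.0, 0.4]
grip_width: 0.005
gripper_force: 0.0
```

Run:
```python
from h import *
f=save('wrist'); s=observe(); print({k:s[k] for k in('time','position','tool_rot','force','grip_width')},f['eye'],f['rotation'])
```

```text
{'time': 2.15, 'position': array([475.00843218, 169.0117772 , 214.38729924]), 'tool_rot': array([-3.49741642e-04,  1.65055142e-01,  9.86284278e-01,  6.88308012e-06]), 'force': array([-0.29890237, -0.13024842, -0.5780814 ]), 'grip_width': 0.004834364802740537} [396.3576926  195.85427921 385.40467706] [0.12056132 0.80475264 0.57472096 0.0867985 ]
```

View pics/wrist.png

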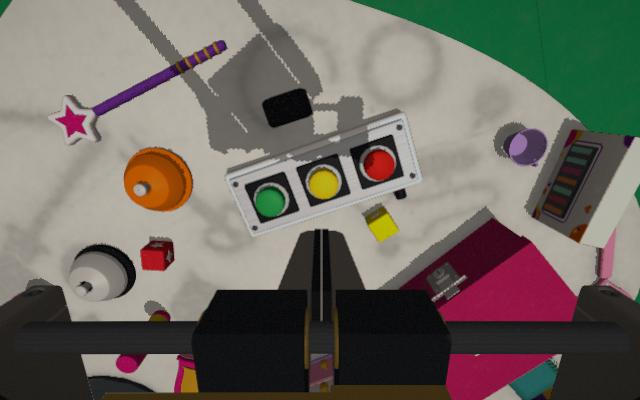

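The wrist view shows yellow at (323,182), green (270,199), red (379,163), and the bell knob at (84,287). The fingers are shut. I'll refine the positions with colour blobs.

Run:
```python
from h import *
def blob(f,u,v,r):
    im=f['img'].astype(int); c=im[int(v),int(u)]
    m=(np.abs(im/ (im.sum(2,keepdims=True)+1)-c/(c.sum()+1)).sum(2)<.2)&(im.sum(2)>.5*c.sum())
    k=np.zeros_like(m); k[v-r:v+r+1,u-r:u+r+1]=1; y,x=np.nonzero(m&k); return (x.min()+x.max())/2,(y.min()+y.max())/2,np.ptp(x),np.ptp(y),x.mean(),y.mean()
T=dict(np.load('pics/top.npz'));W=dict(np.load('pics/wrist.npz'))
for n,a,b in(('yel',(251,221),(323,182)),('grn',(277,221),(270,199)),('red',(225,222),(379,163))):
    A=blob(T,*a,11);B=blob(W,*b,24); print(n,np.round(A,1),px(T,A[4],A[5],52).round(1),np.round(B,1),px(W,B[4],B[5],52).round(1),px(W,B[4],B[5]).round(1))
print('bell',px(W,84,287,50).round(1),px(T,381.8,206.3,50).round(1))
```

```text
yel [249.5 220.5  13.   13.  249.9 220.7] [480.8 170.5  52. ] [323.  184.5  28.   29.  323.2 184.1] [482.1 169.4  52. ] [481.8 169.5  52.9]
grn [276.5 220.   13.   12.  276.3 220.1] [481.3 104.1  52. ] [269.5 202.   29.   28.  269.2 202.8] [482.9 103.9  52. ] [482.6 104.3  53.3]
red [223.5 221.   11.   12.  223.8 221.3] [480.3 236.2  52. ] [379.  165.   28.   28.  380.1 165.5] [482.3 235.6  52. ] [482.  235.5  53.2]
bell [ 511.6 -156.6   50. ] [ 512.2 -162.1   50. ]
```

>>> play_rows:
  increments:
    - [0,-0.19,0.1,1,0,0,0]
    - [0,0,0,1,0,0,0]
    - [0,0,0,1,0,0,0]
    - [0,0,0,1,0,0,0]
    - [0,0,0,1,0,0,0]
    - [0,0,0,0.1,0,0,0]
    - [0,0,0,0.2,0,0,0]
    - [0,0,0,0,0,0,0]

```text
time: 3.15
position: [482.3, 169.8, 56.2]
tool_rot: [0.0, 0.165, 0.986, 0.0]
force: [-0.2, -0.1, 0.6]
grip_width: 0.005
gripper_force: 0.0
```

>>> play_rows:
  increments:
    - [0,0,0,0.1,0,0,0]
    - [0,0,0,0.1,0,0,0]
    - [0,0,0,0.1,0,0,0]
    - [0,0,0,0,0,0,0]

```text
time: 3.65
position: [482.2, 169.5, 46.5]
tool_rot: [0.0, 0.165, 0.986, 0.0]
force: [0.6, 1.0, 0.7]
grip_width: 0.004
gripper_force: 0.4
```

>>> play_rows:
  increments:
    - [0,0,0,0.05,0,0,0]
    - [0,0,0,0,0,0,0]

```text
time: 3.9
position: [482.1, 169.4, 45.1]
tool_rot: [0.0, 0.165, 0.986, 0.0]
force: [1.3, -0.0, 1.1]
grip_width: 0.004
gripper_force: 0.8
```

>>> play_rows:
  increments:
    - [0,0,0,0.03,0,0,0]
    - [0,0,0,0,0,0,0]

```text
time: 4.15
position: [482.1, 169.5, 44.4]
tool_rot: [0.0, 0.165, 0.986, 0.0]
force: [0.7, -0.5, 6.0]
grip_width: 0.005
gripper_force: 2.8
```

>>> play_rows:
  increments:
    - [0,0,0,0.03,0,0,0]
    - [0,0,0,0,0,0,0]

```text
time: 4.4
position: [482.2, 169.5, 43.9]
tool_rot: [0.0, 0.165, 0.986, 0.0]
force: [-1.9, -0.6, 10.2]
grip_width: 0.005
gripper_force: 5.2
```

Yellow is at its stop. Next is green.

>>> play_rows:
  increments:
    - [0,0,0,-1,0,0,0]
    - [0,-0.24,-0.69,0,0,0,0]
    - [0,-0.24,-0.69,0,0,0,0]
    - [0,-0.24,-0.69,0,0,0,0]
    - [0,0,0,0,0,0,0]
    - [0,0,0,0.5,0,0,0]
    - [0,0,0,0,0,0,0]

```text
time: 5.28
position: [481.0, 104.1, 56.8]
tool_rot: [-0.001, 0.165, 0.986, -0.0]
force: [0.1, 0.2, 0.1]
grip_width: 0.005
gripper_force: 0.0
```

>>> play_rows:
  increments:
    - [0,0,0,0.1,0,0,0]
    - [0,0,0,0.1,0,0,0]
    - [0,0,0,0.1,0,0,0]
    - [0,0,0,0.1,0,0,0]
    - [0,0,0,0.05,0,0,0]
    - [0,0,0,0,0,0,0]

```text
time: 6.02
position: [482.3, 103.7, 44.8]
tool_rot: [0.0, 0.165, 0.986, 0.0]
force: [-1.0, 0.8, 1.2]
grip_width: 0.002
gripper_force: 1.0
```

>>> play_rows:
  increments:
    - [0,0,0,0.04,0,0,0]
    - [0,0,0,0.03,0,0,0]
    - [0,0,0,0,0,0,0]

```text
time: 6.4
position: [482.4, 103.7, 43.5]
tool_rot: [0.0, 0.165, 0.986, 0.0]
force: [-3.2, 1.1, 14.2]
grip_width: 0.004
gripper_force: 6.9
```

Green is at its stop. I lift and go over the bell for a closer look.

>>> play_rows:
  increments:
    - [0,0,0,-1,0,0,0]
    - [0,0,0,-1,0,0,0]
    - [0,0,0,-1,0,0,0]

```text
time: 6.78
position: [481.9, 103.4, 133.4]
tool_rot: [-0.0, 0.165, 0.986, -0.0]
force: [0.7, 0.2, -1.1]
grip_width: 0.01
gripper_force: 0.0
```

>>> play_rows:
  increments:
    - [0,-0.47,-0.99,0,0,0,0]
    - [0,-0.47,-0.99,0,0,0,0]
    - [0,-0.47,-0.99,0,0,0,0]
    - [0,-0.47,-0.99,0,0,0,0]
    - [0,-0.47,-0.99,0,0,0,0]
    - [0,-0.47,-0.99,0,0,0,0]
    - [0,-0.47,-0.99,0,0,0,0]
    - [0,-0.47,-0.99,0,0,0,0]

```text
time: 7.78
position: [511.2, -159.0, 132.5]
tool_rot: [-0.0, 0.165, 0.986, -0.0]
force: [0.3, 0.8, -0.4]
grip_width: 0.006
gripper_force: 0.0
```

>>> play_rows:
  increments:
    - [0,0,0,0,0,0,0]
    - [0,0,0,0,0,0,0]

```text
time: 8.02
position: [510.9, -157.3, 132.4]
tool_rot: [-0.0, 0.165, 0.986, 0.0]
force: [-0.8, 0.3, 0.2]
grip_width: 0.008
gripper_force: 0.0
```

Run:
```python
from h import *
f=save('wrist'); s=observe(); print(s['time'],s['position'])
T=save('top')
a=cv2.resize(f['img'][90:290,200:440,::-1],(720,600),interpolation=cv2.INTER_CUBIC); cv2.imwrite('pics/w2.png',a)
```

```text
8.075 [ 511.01323788 -157.02887557  132.47199262]
```

View pics/w2.png

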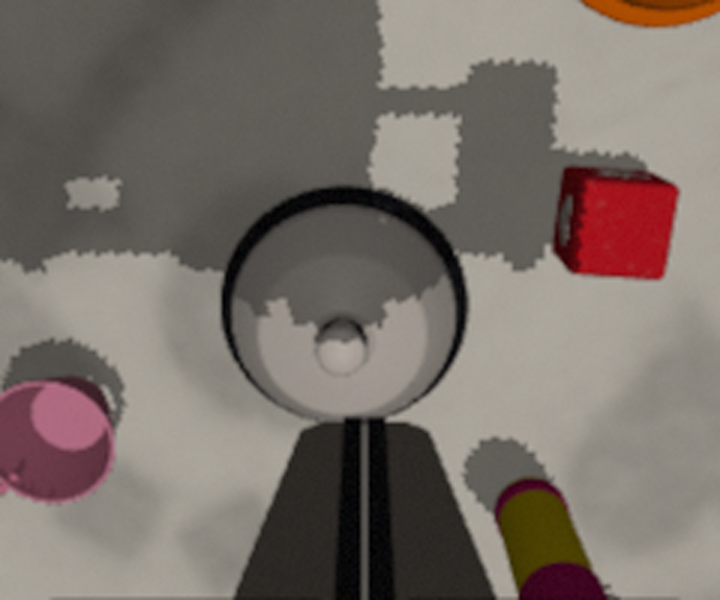

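The crop shows the knob at (342,350), i.e. image pixel (314,206.5). The fingertip gap is at (364,425), so the knob is slightly to the left.

Run:
```python
from h import *
W=dict(np.load('pics/wrist.npz'));T=dict(np.load('pics/top.npz'))
for v in (204.5,206.5): print(px(W,313.8,v,50).round(1),px(W,313.8,v).round(1))
print('tip',px(W,321.3,231.5,132.4).round(1))
for u in(250,277,225): print(px(T,u,221)[2], np.median(T['depth'][218:224,u-3:u+4]), px(W,314,205)[2])
```

```text
[ 512. -164.   50.] [ 511.8 -163.8   50.8]
[ 513.8 -164.6   50. ] [ 513.5 -164.4   51. ]
tip [ 503.8 -154.4  132.4]
45.240261214018574 1220.1974 50.68549748555162
44.82216458639164 1220.021 50.68549748555162
53.98254782854224 1211.97 50.68549748555162
```

Top-view depth confirms yellow and green are down at 45 mm and red is up. Now I descend on the knob.

>>> play_rows:
  increments:
    - [0,-0.11,-0.17,0,0,0,0]
    - [0,0,0,1,0,0,0]
    - [0,0,0,1,0,0,0]
    - [0,0,0,0.5,0,0,0]
    - [0,0,0,0,0,0,0]
    - [0,0,0,0,0,0,0]

```text
time: 8.88
position: [513.6, -163.7, 58.5]
tool_rot: [0.001, 0.165, 0.986, -0.0]
force: [0.2, -0.2, 1.0]
grip_width: 0.004
gripper_force: 0.0
```

Run:
```python
from h import *
f=save('wrist'); s=observe(); print(s['time'],s['position'])
a=cv2.resize(f['img'][150:290,230:400,::-1],(680,560),interpolation=cv2.INTER_CUBIC); cv2.imwrite('pics/w3.png',a)
```

```text
8.925 [ 513.6952328  -163.81810363   58.69623947]
```

View pics/w3.png

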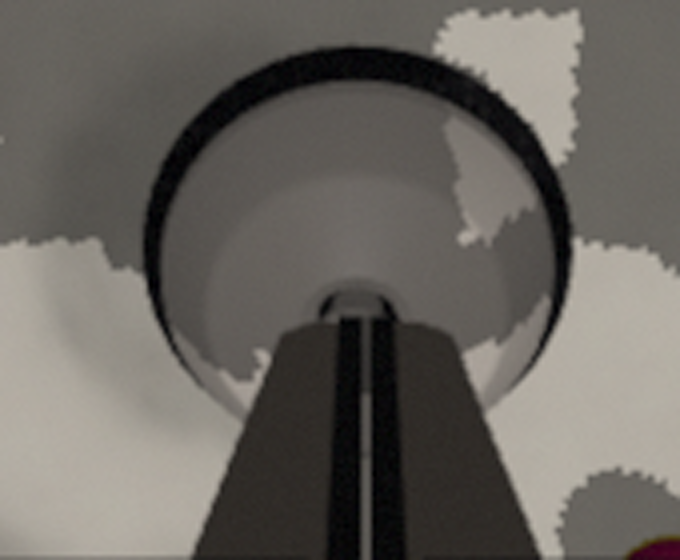

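The knob (centre about x=357, y=310) lies right under the fingertips (x=366), so the alignment is good. Press.

>>> play_rows:
  increments:
    - [0,0,0,0.1,0,0,0]
    - [0,0,0,0.1,0,0,0]
    - [0,0,0,0.1,0,0,0]
    - [0,0,0,0.07,0,0,0]
    - [0,0,0,0,0,0,0]

```text
time: 9.55
position: [513.1, -163.7, 47.0]
tool_rot: [0.0, 0.165, 0.986, -0.0]
force: [-1.7, 0.1, 7.9]
grip_width: 0.002
gripper_force: 3.9
```

>>> play_rows:
  increments:
    - [0,0,0,0.03,0,0,0]
    - [0,0,0,0,0,0,0]

```text
time: 9.8
position: [513.2, -163.7, 46.8]
tool_rot: [0.0, 0.165, 0.986, -0.0]
force: [-3.5, 1.7, 16.5]
grip_width: 0.005
gripper_force: 8.2
```

>>> play_rows:
  increments:
    - [0,0,0,-0.1,0,0,0]
    - [0,0,0,-0.2,0,0,0]
    - [0,0,0,-1,0,0,0]
    - [0,0,0,-1,0,0,0]
    - [0,0,0,-1,0,0,0]
    - [0,0,0,-1,0,0,0]
    - [0,0,0,0,0,0,0]
    - [0,0,0,0,0,0,0]

```text
time: 10.8
position: [512.3, -163.4, 173.9]
tool_rot: [-0.001, 0.165, 0.986, 0.0]
force: [0.1, -0.2, -0.1]
grip_width: 0.006
gripper_force: 0.0
```

Run:
```python
from h import *
T=save('top');W=save('wrist');print(observe()['position'])
for u in(250,277,225): print(px(T,u,221)[2])
cv2.imwrite('pics/end.png',np.vstack([cv2.resize(x['img'][100:300,:,::-1],(640,200)) for x in(T,W)]))
```

```text
[ 512.01031996 -163.31890797  173.36819027]
44.532459910497664
45.96708346508035
53.13163054774736
```

View pics/end.png

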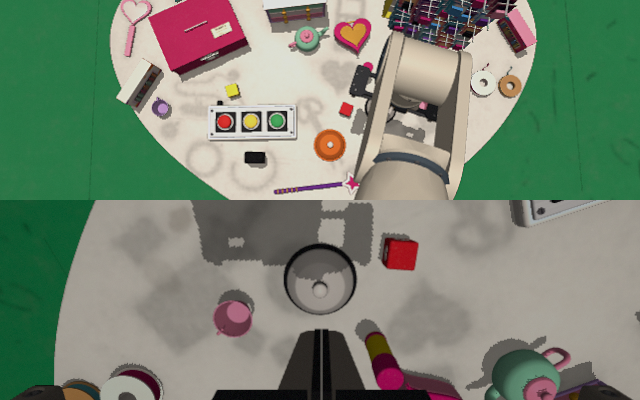

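The end view shows the bell upright with its knob up, the bystanders in place, and red up at 53 mm. Yellow and green are down at about 45 mm. The arm is clear of everything, so I hand in.

```bash
python3 -c "from h import *; print(sign_off())"
```

```text
the job is handed in; nothing more can be done
None
```

The job is handed in, in the order asked: yellow and then green are pressed down to their stops and latched, then the bell knob was pressed to its stop (16 N, well past its ringing point) and came back up, with red still up and nothing else visibly moved.

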